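# Fit the wheel clip with the fork pusher

### The job

The trolley wheel is on its stub axle and its split clip lies started at the axle's groove: snap the clip fully home with the clip fork (orange handle), keeping your fingers off the clip. The fork's handle is sunk in the tool tray, so lift the fork out by its steel neck, lay it on the bench, and take it again by the handle for the push. When the clip is home, lay the fork back down on the bench, flat and the same way up, without dropping it, and leave the other tools and parts where they are.

Things in the scene. Friction and masses are not known exactly. Their poses are not given: they have to be found in the camera images.
- fork: (Sizes in mm.) Clip fork, a loose hand tool, 130 g, mass centre at x = 36. Flat-sided orange handle with black ends, 100 long (x -50 to 50), 24 wide, 18 high, then a steel neck and a forked head. Origin: centre of the handle's underside; x from handle to prongs, z up as it lies. Starts in one of the tray's two pockets, underside 6 above the bench.
- fork_neck (a point): (mm) Middle of the free part of the fork's steel neck, a bar 12 wide and 8 high from x = 50 to 96 of the fork, mid height 9 above the underside; this point is at x = 78, z = 9 of the fork.
- fork_tip (a point): (mm) Midway between the flat ends of the two prongs, at x = 121, z = 9 of the fork. The head is 4 thick (z 7 to 11) and 38 wide from x = 96; the prongs run from x = 108 to 121 with a slot 20 wide between them (23 at the ends).
- tray: (Sizes in mm.) Fixed routed plywood tool tray, 206 long (x -65 to 141), 184 wide, 24 high, floor at 6. Two pockets along its x, centred at y = +-37.5, hold fork and hook, heads towards +x, handle tops flush with the tray's top, 2 of play at each side. An open trough across the tray from x = 46 to 110, down to the floor, bares the necks. Origin: bench level, midway under the two handles.
- clip: (Sizes in mm.) Loose split clip of yellow-passivated spring steel, 34 g, 7 thick: a ring of 40 outside, mouth to +x, 12.5 wide between two sprung rounded tips. Origin: ring centre, on the underside. Starts flat on the wheel's face, mouth to the axle within 0.12 rad, centre 16 to 21 from the axle's axis, up to 2 off to the side.
- clip_back (a point): (mm) Middle of the clip's flat back, at x = -20, mid thickness. The back is 34 wide; from its middle a tab juts to x = -29, 18 wide at the root, 11 at the end. The fork's prongs go on either side of the tab and bear on the back, so that the clip's centre is then 20 ahead of the prongs' ends.
- station: (Sizes in mm.) Fixed aluminium T-slot bed, 200 (x) by 250 (y), 20 high, with a clamped plate and an upright stub axle; two strap clamps at y = +-100, up to 58 high. On the axle a trolley wheel with blue tyre, 124 across, free to turn, its flat upper face 66 above the bench. Origin: on the axle's axis at bench level. The clip goes in along +x; the way for the tool from -x is free.
- groove (a point): (mm) Middle of the axle's groove, on its axis, 70.5 above the bench. Groove 16 in diameter, from 66 to 75, right over the wheel's face; axle 20 in diameter, top at 84. The clip's tips meet the groove with its centre about 12 from the axis, spread at 8 to 12 N, snap past at about 6; at home the clip's centre is on the axis and it stops hard.
- hook: Clip hook (for taking clips off), with the same handle as the fork in green and a small hook instead of prongs, in the tray's other pocket; same origin and axes. A bystander.
- spare_wheel: Spare trolley wheel lying flat, blue tyre, 124 in diameter, 36 high (mm); origin: centre of its underside. A bystander.
- clip_tin: Round steel dish of spare clips, 86 in diameter, 22 high (mm); origin: centre of its underside. A bystander.
- oil_bottle: Clear oil bottle with a red cap, 48 in diameter, 130 high (mm); origin: centre of its underside. A bystander.
- wrench: Steel wrench lying flat, 190 long, 8 high (mm); origin: middle of its underside. A bystander.
- caliper: Caliper lying flat, 190 long, 8 high (mm); origin: middle of its beam's underside. A bystander.
Mind the look-alikes: they are no part of the job. What is shaped like the fork but red is not meant. There is more than one size of the clip; the one meant has the size given above.

How it is judged:
By the outcome, as a careful person would: the job done as asked, in the order asked, and still so for the second after the job is handed in, with the robot touching nothing.
It also fails if it takes over 58 s, if anything falls off the work surface, if the arm or the gripper's body presses on something with over 40 N, if the wrist force passes 120 N, or if a joint passes its speed limit or range.

### The arm

A 6-joint arm with a two-finger parallel gripper is mounted at the origin on the work surface. World frame = base frame: x ahead of the robot, y to its left, z up, the work surface at z = 0. Lengths are in m, angles in degrees, forces in N, time in s.
With the tool pointing down it reaches from about 0.4 to 0.825 m from the base axis. Payload 7 kg.
Tool frame: the origin (TCP) lies at the very end of the fingers, on their centre line; the grasp point (between the pads) lies 19 mm behind it (grasp_offset is the x of the grasp point in the tool frame, in m); x points along the fingers, y is the direction in which the jaws open and shut, and the axes are right-handed (so a half turn about x gives the same grasp; the last joint's range is limited). The gripper opens to 88 mm and grips with 3 to 60 N. Pads are 19 mm wide; open, the fingers measure 130 mm over their backs; the gripper's body (78 mm by 193 mm) begins 47 mm behind the grasp point.
Start: joints at [88.642, 20.546, 0.682, 0, -70.136, -16.507], TCP at [0.207, 0.642, 0.227] pointing down, gripper open.
Joint ranges: [-176.03, 176.03], [-82.01, 121.73], [-58.28, 71.71], [-173.87, 95.51], [-174.79, -0.11], [-173.66, 173.66]. Speed limits (degrees/s): [136.94, 136.94, 172.46, 180, 180, 180].

### API

Orientations are given as [roll, pitch, yaw] about the fixed x, y, z axes, in that order (R = Rz(yaw) Ry(pitch) Rx(roll)).
In Python, from plant import get_obs, snapshot, close_job, grasp_offset gives the robot as it stands.
- The arm moves only by the tool carry_out, never from a script. Its argument "series" is a list that holds one entry, the list of rows, each a list of 6 numbers: the shift along the tool's x, y, z in mm, then the turn, a rotation vector about the tool's x, y, z in degrees. A call has 1 to 10 rows; each row is the pose to reach, as a shift and turn from the pose commanded when the call began, along the tool's axes at that moment; what a row does not reach only later rows make up. A row lasts 1/8 s, in which the tool goes at most 62.5 mm and 10.7 degrees, less where a joint would pass 70% of its speed; a pose out of reach is approached as far as the arm can. A call with a gripper value outside its range is refused whole. "hand" is the gripper's target within -1 to 1 (shut at 1, half-way at 0, fully open at -1), set as the call begins (left out, the last holds). The fingers move at their own pace and stop on an object; the grip force is fixed at half the most. Time passes only in rows, so rows that repeat a pose let the fingers close. It gives the time, the measured TCP pose, the force and the opening at its end, in the units of the state.
- get_obs(): the state, without advancing time (a new reading comes with each control period).
- snapshot(name): name is "scene" or "top"; returns a dict with "color" (384x512x3 uint8, red, green, blue), "fx", "fy", "cx", "cy" (pixels), "eye" and "attitude" of the camera in the world. Camera axes: x right, y down, z forward; pixel columns grow to the right and rows downward; lengths in m; the calibration is good to about 2 mm. A picture is of the moment at which its call begins. There is no depth.
- close_job(): hands the job in, once; it reports no verdict.
The state is a dict: "clock": time; "joint_pos": joint angles; "qvel": joint speeds; "tau": joint torques, N m; "tool_pos": TCP position; "orientation": TCP orientation; "force": force on the tool from outside, world axes, zero at the start; "moment": the same for the moment, N m; "opening": finger opening in m.
Only numpy, scipy, OpenCV 4.12 (cv2) and the standard library are available. Lean on these libraries where they do the work, as an engineer would, in place of code of your own. Each camera call takes 0.05 s, during which the arm holds its last target.

## Working session

There is one attempt and no reset: what is moved stays moved. The work goes in short steps, Python scripts to look and compute and a tool call to move; the robot and the scene stay as the last step left them, time stands still between calls to the robot, and variables do not carry over. Pictures are saved under pics/ and viewed, and the job is handed in when it is done.

Besides the shell and the picture viewer there is one more tool, called by a JSON object that holds its "name" and its "arguments". carry_out: Moves the arm, as the interface text tells. Its arguments: {"type":"object","properties":{"series":{"type":"array","items":{"type":"array","items":{"type":"array","items":{"type":"number"}}}},"hand":{"type":"number"}},"required":["series"]}

```bash
ls; mkdir -p pics
python3 - <<'E'
from plant import *
import cv2
print(get_obs(), grasp_offset)
for n in("scene","top"):
    s=snapshot(n); cv2.imwrite(f"pics/{n}0.png",s["color"][:,:,::-1])
    print({k:v for k,v in s.items() if k!="color"})
E
```

```text
pics
{'clock': 0.0, 'joint_pos': array([ 8.86418285e+01,  2.05922656e+01,  6.34516150e-01, -2.10651686e-02,
       -7.01347881e+01, -1.65078432e+01]), 'qvel': array([-0.09298815,  0.06182542,  0.10693795, -0.01823227,  0.04495248,
       -0.00294009]), 'tau': array([-3.94483031e-04, -5.82716274e+01,  2.93054366e+01,  6.99729323e+00,
        7.06183855e-03, -1.61405947e-04]), 'tool_pos': array([0.2069441 , 0.64199089, 0.22561597]), 'orientation': array([  94.43062438,   89.90536672, -103.44256441]), 'force': array([-0.16849981, -0.51039399, -0.4664797 ]), 'moment': array([0.00750624, 0.04015146, 0.04676407]), 'opening': 0.08787792581236356} -0.0188
{'fx': 439.5700192820556, 'fy': 439.5700192820556, 'cx': 252.06997623780308, 'cy': 191.49744088129168, 'eye': array([ 1.16915636, -0.04075359,  1.15948809]), 'attitude': array([-149.08638545,   -0.70793587,   88.25785763])}
{'fx': 347.8800737428848, 'fy': 347.8800737428848, 'cx': 255.5965550924718, 'cy': 189.44498854085032, 'eye': array([ 0.3354414 , -0.0156655 ,  1.06677949]), 'attitude': array([-168.73166111,    1.15334358,  -91.262603  ])}
```

View pics/scene0.png

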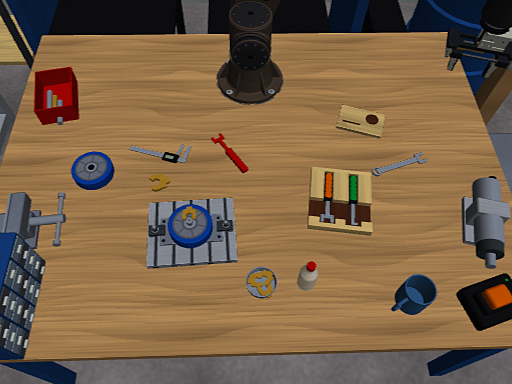

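View pics/top0.png

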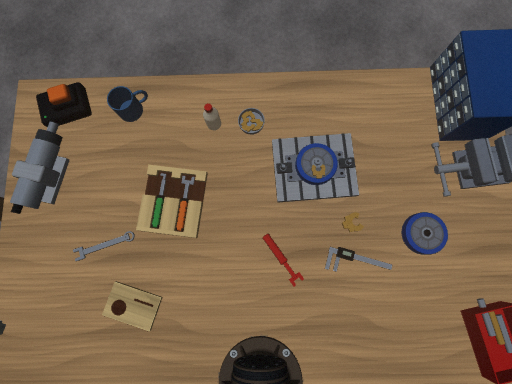

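```bash
cat > h.py <<'E'
from plant import *
import cv2, numpy as np
from scipy.spatial.transform import Rotation as R
def ray(s,u,v):
    d=np.array([(u-s["cx"])/s["fx"],(v-s["cy"])/s["fy"],1.])
    return s["eye"],R.from_euler('xyz',s["attitude"],degrees=True).as_matrix()@d
def onz(s,u,v,z):
    e,d=ray(s,u,v); return e+d*(z-e[2])/d[2]
def proj(s,p):
    M=R.from_euler('xyz',s["attitude"],degrees=True).as_matrix()
    c=M.T@(np.array(p)-s["eye"]); return np.array([s["fx"]*c[0]/c[2]+s["cx"],s["fy"]*c[1]/c[2]+s["cy"]])
def crop(s,name,u0,v0,w,h,k):
    im=s["color"][v0:v0+h,u0:u0+w,::-1]
    cv2.imwrite(name,cv2.resize(im,None,fx=k,fy=k,interpolation=cv2.INTER_CUBIC))
def blobs(s,lo,hi,roi,minA=15):
    u0,v0,w,h=roi
    hsv=cv2.cvtColor(s["color"],cv2.COLOR_RGB2HSV)[v0:v0+h,u0:u0+w]
    m=cv2.inRange(hsv,np.array(lo),np.array(hi))
    n,l,st,c=cv2.connectedComponentsWithStats(m)
    return [(st[i,4],c[i]+[u0,v0],np.argwhere(l==i)[:,::-1]+[u0,v0]) for i in range(1,n) if st[i,4]>=minA]
def tri(s1,p1,s2,p2):
    e1,d1=ray(s1,*p1); e2,d2=ray(s2,*p2)
    A=np.c_[d1,-d2]; t=np.linalg.lstsq(A,e2-e1,rcond=None)[0]
    a=e1+d1*t[0]; b=e2+d2*t[1]; return (a+b)/2,np.linalg.norm(a-b)
E
python3 - <<'E'
from h import *
s=snapshot("scene");t=snapshot("top")
crop(s,"pics/c1.png",300,160,80,80,7); crop(t,"pics/c2.png",130,160,80,80,7)
crop(s,"pics/c3.png",140,190,105,80,7); crop(t,"pics/c4.png",265,125,100,80,7)
E
```

```text
(no output)
```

View pics/c1.png

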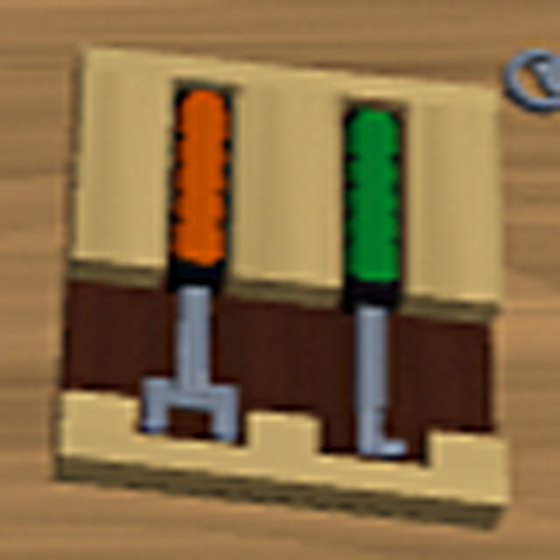

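View pics/c2.png

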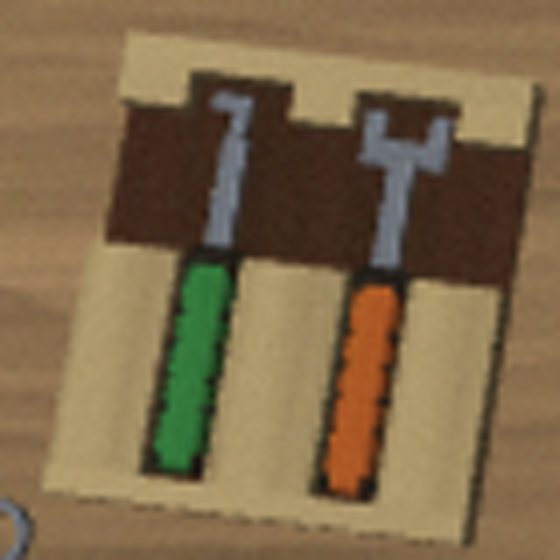

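View pics/c3.png

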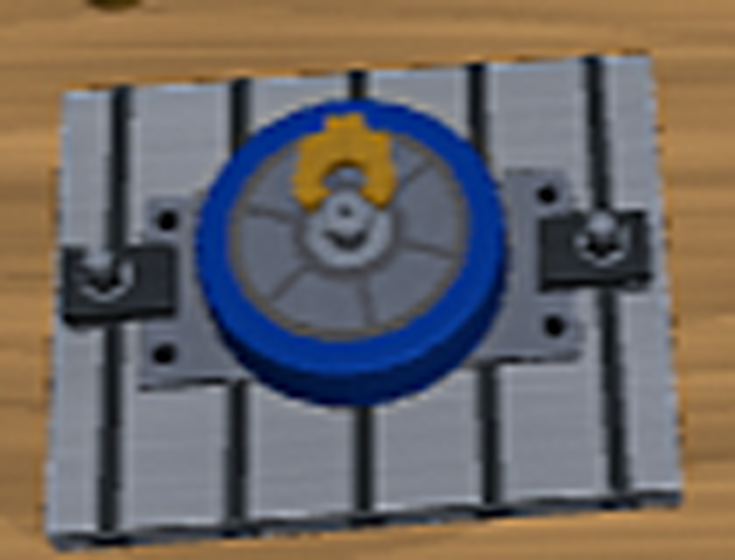

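View pics/c4.png

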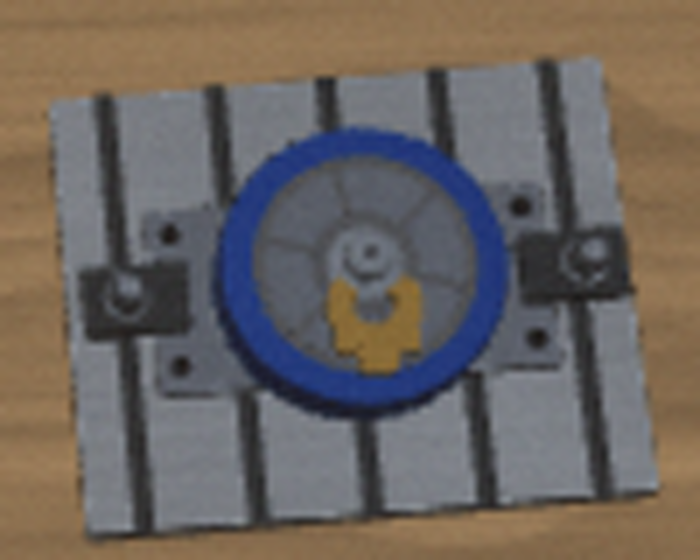

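Run:
```python
from h import *
s=snapshot("scene");t=snapshot("top")
def fit(b,sn,z):
    P=np.array([onz(sn,u,v,z)[:2] for u,v in b[2]])
    c=P.mean(0); w,V=np.linalg.eigh(np.cov(P.T)); return c,np.degrees(np.arctan2(V[1,1],V[0,1])),2*np.sqrt(3*w)
for n,sn,roiF,roiH,roiW in(("scene",s,(300,160,45,80),(300,160,80,80),(140,190,105,80)),("top",t,(130,160,80,80),(130,160,80,80),(265,125,100,80))):
    for nm,lo,hi,roi in(("orange",(5,150,100),(15,255,255),roiF),("green",(50,120,50),(75,255,255),roiH)):
        for b in blobs(sn,lo,hi,roi): print(n,nm,b[0],b[1].round(1),fit(b,sn,.024))
    for b in blobs(sn,(17,140,90),(26,255,255),roiW,30): print(n,"clip",b[0],b[1].round(1),fit(b,sn,.073))
    for b in blobs(sn,(105,160,60),(125,255,255),roiW,100):
        hull=cv2.convexHull(b[2].astype(np.int32)); P=np.array([onz(sn,u,v,.066)[:2] for u,v in hull[:,0]])
        print(n,"tyre",b[0],cv2.minEnclosingCircle((P*1000).astype(np.float32)), (P.max(0)+P.min(0))/2,np.ptp(P,axis=0))
# grey fork steel
for n,sn,roi in(("scene",s,(318,198,20,28)),("top",t,(180,174,18,28))):
    for b in blobs(sn,(100,10,100),(130,120,255),roi,10): print(n,"steel",b[0],b[1],fit(b,sn,.017), b[2].min(0),b[2].max(0))
# corners from crops
for nm,z,ps in(("tray top-view",.024,[(126,32),(540,85),(465,545),(43,490)]),("station top",.020,[(50,100),(600,58),(658,492),(88,537)])):
    o=(130,160) if "tray" in nm else (265,125)
    print(nm,[onz(t,o[0]+u/7-.43,o[1]+v/7-.43,z)[:2].round(4) for u,v in ps])
for nm,z,ps in(("tray scene",.024,[(82,48),(500,90),(510,508),(57,460)]),("station scene",.020,[(63,92),(650,55),(683,494),(46,535)])):
    o=(300,160) if "tray" in nm else (140,190)
    print(nm,[onz(s,o[0]+u/7-.43,o[1]+v/7-.43,z)[:2].round(4) for u,v in ps])
# axle top
print("axle", onz(t,265+367/7-.43,125+253/7-.43,.084), onz(s,140+346/7-.43,190+212/7-.43,.084))
```

```text
scene orange 156 [328.4 184.9] (array([0.47163783, 0.22719241]), np.float64(170.93211813783847), array([0.01966587, 0.0874885 ]))
scene green 164 [353.  187.5] (array([0.48255471, 0.30101373]), np.float64(171.52553436411654), array([0.02047653, 0.08655486]))
scene clip 111 [188.7 212.5] (array([ 0.58351049, -0.18668849]), np.float64(96.39108939036775), array([0.03599472, 0.03943229]))
scene tyre 639 ((619.4375610351562, -182.36997985839844), 67.33120727539062) [ 0.61886369 -0.18388934] [0.13303753 0.11970692]
top orange 180 [181.1 214.8] (array([0.47144563, 0.22786446]), np.float64(171.58762123216394), array([0.01906379, 0.08810067]))
top green 182 [157.  211.8] (array([0.48252212, 0.30162775]), np.float64(171.45277739613658), array([0.01972716, 0.08771614]))
top clip 96 [318.3 171.3] (array([ 0.58344599, -0.1852111 ]), np.float64(85.54681673301403), array([0.03408282, 0.03953918]))
top tyre 418 ((612.66015625, -182.3168182373047), 60.47211837768555) [ 0.61136944 -0.18243058] [0.11732254 0.11683911]
scene steel 122 [327.21311475 212.62295082] (array([0.56333118, 0.21375222]), np.float64(171.66740384724088), array([0.03253457, 0.06668879])) [321 201] [333 222]
top steel 98 [186.40816327 185.03061224] (array([0.56465107, 0.21486418]), np.float64(172.4864578899543), array([0.03083945, 0.06586162])) [182 176] [193 197]
tray top-view [array([0.633 , 0.3362]), array([0.6036, 0.1509]), array([0.4023, 0.1819]), array([0.43  , 0.3642])]
station top [array([ 0.706 , -0.0537]), array([ 0.7186, -0.3018]), array([ 0.5195, -0.3119]), array([ 0.506, -0.064])]
tray scene [array([0.4029, 0.1817]), array([0.4294, 0.3651]), array([0.6334, 0.3344]), array([0.6071, 0.1509])]
station scene [array([ 0.5192, -0.3141]), array([ 0.5069, -0.0654]), array([ 0.7075, -0.0539]), array([ 0.7182, -0.3028])]
axle [ 0.61250094 -0.18127044  0.084     ] [ 0.61236019 -0.18346246  0.084     ]
```

```bash
cat >> h.py <<'E'
def Rt(yaw,flip=0,pitch=0):
    # fork yaw; tool x down, tool y along fork +-y; pitch>0: nose down
    sg=-1 if flip else 1
    F=R.from_euler('ZY',[yaw,pitch],degrees=True).as_matrix()
    x=-F[:,2]; y=sg*F[:,1]; return R.from_matrix(np.c_[x,y,np.cross(x,y)])
def row(p,RT,o=None):
    o=o or get_obs(); R0=R.from_euler('xyz',o["orientation"],degrees=True)
    return (R0.inv().apply(np.array(p)-o["tool_pos"])*1000).round(1),np.degrees((R0.inv()*RT).as_rotvec()).round(2)
def state():
    o=get_obs(); M=R.from_euler('xyz',o["orientation"],degrees=True).as_matrix()
    print(round(o["clock"],2),"tcp",o["tool_pos"].round(4),"x",M[:,0].round(3),"yaw_y",np.degrees(np.arctan2(M[1,1],M[0,1])).round(2),"F",o["force"].round(1),"open",round(o["opening"],4),"j",o["joint_pos"].round(1))
E
python3 - <<'E'
from h import *
state()
for f in(0,1): print(row((.535,.218,.08),Rt(-8.5,f)))
t=snapshot("top"); 
for p in((240,190),(250,122),(211,118),(265,237),(300,283)): print(p,onz(t,*p,0).round(3))
crop(t,"pics/c5.png",285,140,60,60,10)
E
```

```text
0.3 tcp [0.207  0.6423 0.2263] x [-0.    -0.001 -1.   ] yaw_y -107.87 F [-0.2  0.4  0.3] open 0.0876 j [ 88.6  20.6   0.7  -0.  -70.1 -16.5]
(array([ 146.5,  303.1, -442.3]), array([ 1.7063e+02, -5.0000e-02,  0.0000e+00]))
(array([ 146.5,  303.1, -442.3]), array([-9.37, -0.  , -0.03]))
(240, 190) [0.548 0.05  0.   ]
(250, 122) [0.773 0.014 0.   ]
(211, 118) [0.79  0.142 0.   ]
(265, 237) [ 0.4   -0.024  0.   ]
(300, 283) [ 0.263 -0.124  0.   ]
```

View pics/c5.png

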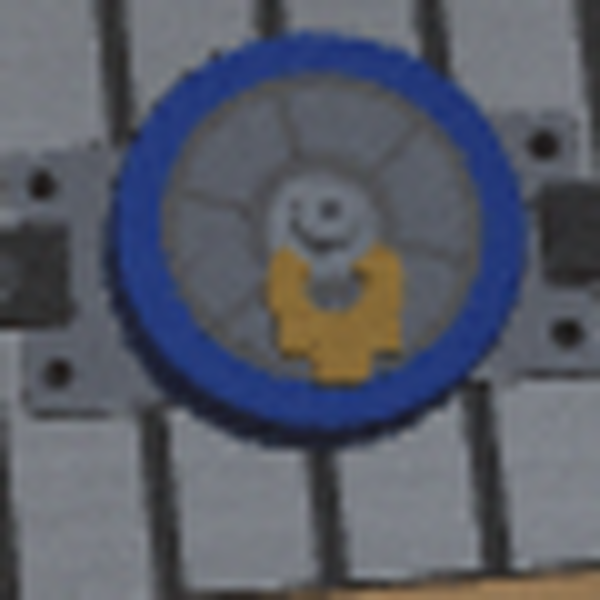

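The candidates for the fork are:
- Orange handle in the tray, scene (328,185) and top (181,215). I choose this one. Crops c1 and c2 show two prongs and black ends.
- Red look-alike on the bench, scene (230,153).
- Green hook, scene (353,187).

The candidates for the clip are:
- The one on the wheel, top (318,171). I choose this one.
- A loose one on the bench, top (352,222).
- The clips in the tin, top (251,121).

Next I move above the fork's neck.

{"name": "carry_out", "arguments": {"series": [[[6,31,-45,-1,0,0],[12,62,-90,-2,0,0],[20,93,-135,-3,0,0],[27,124,-180,-4,0,0],[33,155,-226,-5,0,0],[40,186,-271,-6,0,0],[46,217,-316,-7,0,0],[53,248,-361,-8,0,0],[60,279,-406,-9,0,0],[66,303,-442,-9.4,0,0]]], "hand": 0.3}}

```text
clock: 1.6
tool_pos: [0.5358, 0.2166, 0.1605]
orientation: [-151.0, 90.0, 20.6]
force: [0.3, 0.8, 0.4]
opening: 0.031
```

Run:
```python
from h import *
state()
print(row((.535,.218,.0082),Rt(-8.5,1)))
t=snapshot("top");crop(t,"pics/c6.png",110,140,110,110,5)
```

```text
1.6 tcp [0.5358 0.2166 0.1605] x [ 0.  0. -1.] yaw_y -98.48 F [0.3 0.8 0.4] open 0.031 j [ 41.4  14.5 -17.1   0.  -58.4  40.1]
(array([152.3,  -1.2,   1.1]), array([ 0.02, -0.01,  0.01]))
```

View pics/c6.png

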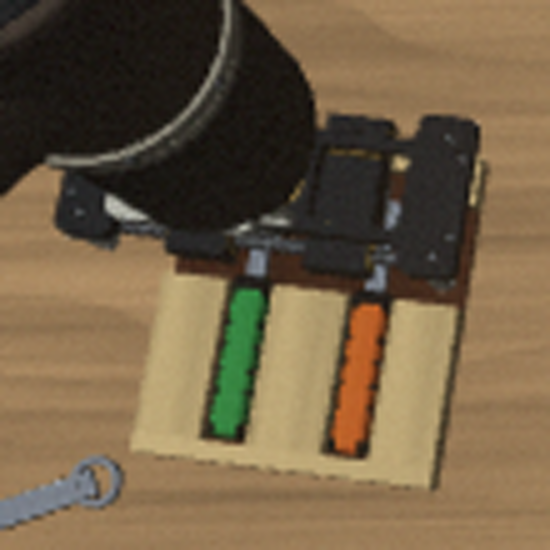

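The gripper straddles the fork neck; in the crop the neck shows between the fingers at about (375,275), clear of the hook's neck at (255,260). I go down.

{"name": "carry_out", "arguments": {"series": [[[40,-1.2,1.1,0,0,0],[80,-1.2,1.1,0,0,0],[115,-1.2,1.1,0,0,0],[135,-1.2,1.1,0,0,0],[145,-1.2,1.1,0,0,0],[149,-1.2,1.1,0,0,0],[152,-1.2,1.1,0,0,0],[152,-1.2,1.1,0,0,0]]]}}

```text
clock: 2.65
tool_pos: [0.5342, 0.2201, 0.0091]
orientation: [-131.3, 89.9, 40.2]
force: [0.0, -0.5, -1.0]
opening: 0.0304
```

Run:
```python
from h import *
state()
print(row((.535,.218,.0082),Rt(-8.5,1)))
```

```text
2.65 tcp [0.5342 0.2201 0.0091] x [ 0.001  0.001 -1.   ] yaw_y -98.46 F [ 0.  -0.5 -1. ] open 0.0304 j [ 41.8  24.6 -26.    0.  -39.3  39.8]
(array([ 0.9,  1.9, -1.1]), array([ 0.04, -0.04,  0.04]))
```

{"name": "carry_out", "arguments": {"series": [[[0,1,-0.5,0,0,0],[0,1,-0.5,0,0,0],[0,1,-0.5,0,0,0],[0,1,-0.5,0,0,0],[0,1,-0.5,0,0,0]]], "hand": 1}}

```text
clock: 3.28
tool_pos: [0.5344, 0.2187, 0.0088]
orientation: [-155.0, 90.0, 16.6]
force: [0.2, -0.5, 3.3]
opening: 0.0116
```

Run:
```python
from h import *
state()
```

```text
3.27 tcp [0.5344 0.2187 0.0088] x [ 0.  0. -1.] yaw_y -98.46 F [ 0.2 -0.5  3.3] open 0.0116 j [ 41.7  24.6 -26.1   0.  -39.3  39.9]
```

{"name": "carry_out", "arguments": {"series": [[[-3,0,0,0,0,0],[-8,0,0,0,0,0],[-15,0,0,0,0,0],[-25,0,0,0,0,0],[-37,0,0,0,0,0],[-50,0,0,0,0,0],[-65,0,0,0,0,0],[-75,0,0,0,0,0],[-80,0,0,0,0,0]]]}}

```text
clock: 4.4
tool_pos: [0.5345, 0.2189, 0.0895]
orientation: [-130.7, 89.9, 40.9]
force: [-0.2, 0.0, -2.0]
opening: 0.0115
```

Run:
```python
from h import *
state()
print(row((.554,.053,.09),Rt(3,1)))
s=snapshot("scene");crop(s,"pics/c7.png",290,120,110,110,6)
```

```text
4.4 tcp [0.5345 0.2189 0.0895] x [ 0.001  0.001 -1.   ] yaw_y -98.46 F [-0.2  0.  -2. ] open 0.0115 j [ 41.7  18.6 -21.9   0.  -49.4  39.9]
(array([ -0.6, 161.2, -43.7]), array([-11.46,  -0.04,   0.04]))
```

View pics/c7.png

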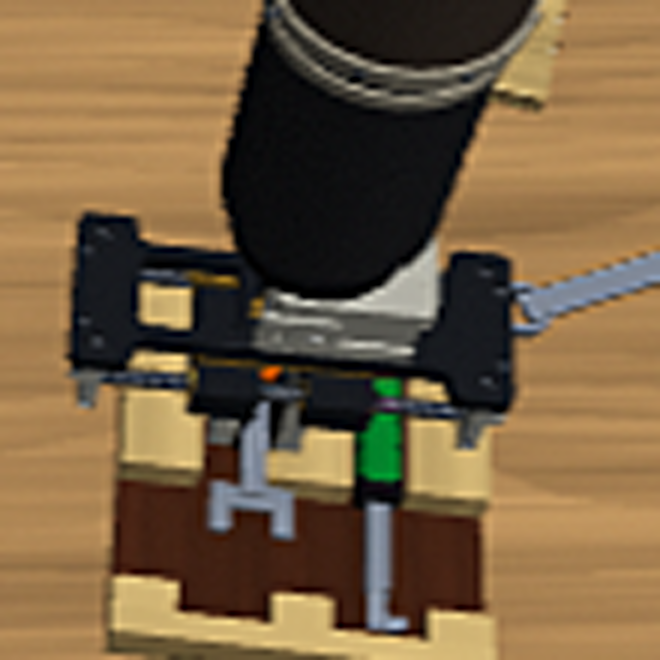

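{"name": "carry_out", "arguments": {"series": [[[-3,20,-5,-1.5,0,0],[-3,50,-14,-4,0,0],[-3,85,-23,-6.5,0,0],[-3,120,-33,-9,0,0],[-3,145,-40,-10.5,0,0],[0,158,-43,-11.4,0,0],[0,161,-43.7,-11.5,0,0],[0,161,-43.7,-11.5,0,0]]]}}

```text
clock: 5.45
tool_pos: [0.5537, 0.0531, 0.0884]
orientation: [24.0, 90.0, -153.0]
force: [-0.3, -0.0, -1.6]
opening: 0.0117
```

Run:
```python
from h import *
state()
o=get_obs()
s=snapshot("scene");t=snapshot("top")
F=R.from_euler('z',3,degrees=True)
base=o["tool_pos"]+np.array([0,0,-.0028])
off=F.apply([.057,0,.009]); print("level tip",base+off,proj(s,base+off),proj(t,base+off))
hb=base+F.apply([-.114,0,.018]); print("handle end top",hb,proj(s,hb),proj(t,hb))
u,v=proj(s,base).astype(int);crop(s,"pics/c8.png",u-50,v-60,100,100,6)
u2,v2=proj(t,base).astype(int);crop(t,"pics/c9.png",u2-50,v2-50,100,100,6); print(u,v,u2,v2)
```

```text
5.45 tcp [0.5537 0.0531 0.0884] x [-0. -0. -1.] yaw_y -86.99 F [-0.3 -0.  -1.6] open 0.0117 j [ 25.7  17.  -24.6   0.  -48.4  67.4]
level tip [0.6106659  0.05612182 0.09462232] [276.44430378 215.64802719] [235.49744254 162.50708765]
handle end top [0.43990025 0.04717237 0.10362232] [270.12240832 162.41473422] [239.12701223 220.91152243]
274 199 236 182
```

View pics/c8.png

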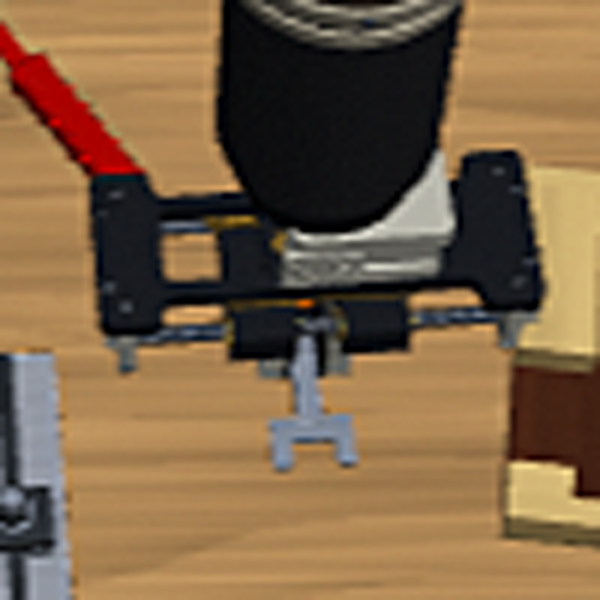

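View pics/c9.png

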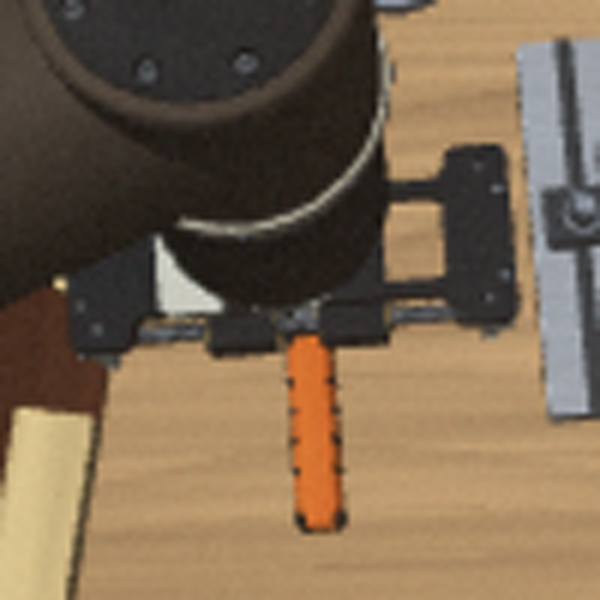

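The fork hangs level: the prongs in scene are at (276,216) against a predicted (276.4,215.6), and the handle end in top is at (239,220) against (239,221). I lower it.

{"name": "carry_out", "arguments": {"series": [[[15,0,0,0,0,0],[35,0,0,0,0,0],[55,0,0,0,0,0],[70,0,0,0,0,0],[78,0,0,0,0,0],[82,0,0,0,0,0],[84,0,0,0,0,0],[84,0,0,0,0,0]]]}}

```text
clock: 6.55
tool_pos: [0.554, 0.0531, 0.0049]
orientation: [-159.9, 90.0, 23.1]
force: [-0.0, 0.0, -1.4]
opening: 0.0116
```

Run:
```python
from h import *
state()
```

```text
6.55 tcp [0.554  0.0531 0.0049] x [ 0.001  0.    -1.   ] yaw_y -86.97 F [-0.   0.  -1.4] open 0.0116 j [ 25.6  23.5 -29.    0.  -37.5  67.4]
```

{"name": "carry_out", "arguments": {"series": [[[1,0,0,0,0,0],[1.5,0,0,0,0,0],[2,0,0,0,0,0],[2,0,0,0,0,0]]]}}

```text
clock: 7.05
tool_pos: [0.5539, 0.0531, 0.0028]
orientation: [-172.5, 90.0, 10.5]
force: [-0.8, -0.3, 1.3]
opening: 0.0119
```

Run:
```python
from h import *
state()
```

```text
7.05 tcp [0.5539 0.0531 0.0028] x [ 0.  0. -1.] yaw_y -86.96 F [-0.8 -0.3  1.3] open 0.0119 j [ 25.6  23.7 -29.1   0.  -37.2  67.4]
```

{"name": "carry_out", "arguments": {"series": [[[0,0,0,0,0,0],[0,0,0,0,0,0],[0,0,0,0,0,0],[-15,0,0,0,0,0],[-35,0,0,0,0,0],[-55,0,0,0,0,0],[-55,0,15,0,0,0],[-55,0,38,0,0,0],[-55,0,38,0,0,0]]], "hand": 0}}

```text
clock: 8.18
tool_pos: [0.5136, 0.0506, 0.0577]
orientation: [-0.6, 89.9, -177.6]
force: [-0.1, 0.3, 0.4]
opening: 0.044
```

Run:
```python
from h import *
state()
s=snapshot("scene");t=snapshot("top")
crop(s,"pics/c10.png",224,139,100,100,6);crop(t,"pics/c11.png",186,132,100,100,6)
```

```text
8.18 tcp [0.5136 0.0506 0.0577] x [-0.001 -0.    -1.   ] yaw_y -86.96 F [-0.1  0.3  0.4] open 0.044 j [ 27.4  16.  -31.4  -0.  -42.7  65.6]
```

View pics/c10.png

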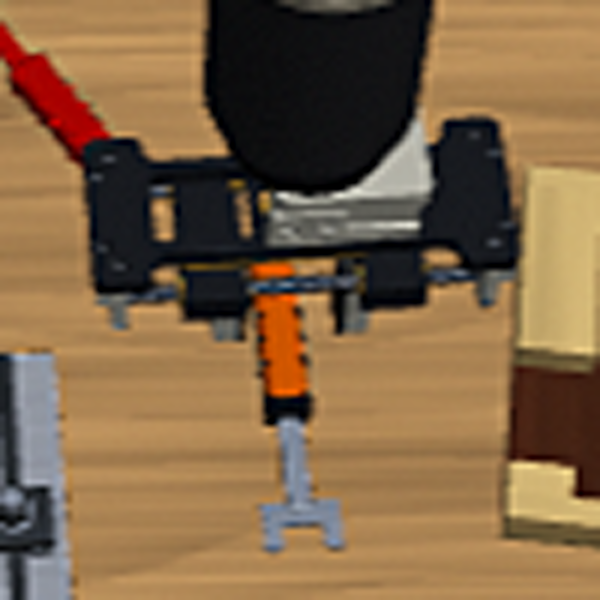

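View pics/c11.png

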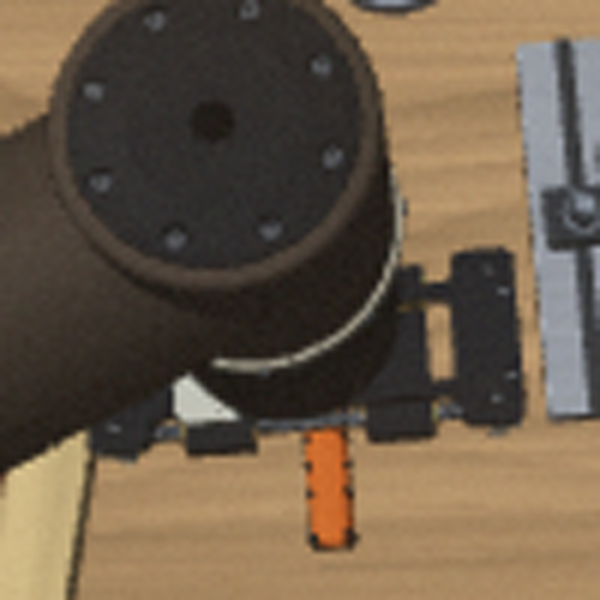

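Run:
```python
from h import *
s=snapshot("scene");t=snapshot("top")
tip=onz(s,224+302/6-.42,139+547/6-.42,.010); he=onz(t,186+332/6-.42,132+548/6-.42,.012)
print(tip,he,np.linalg.norm((tip-he)[:2]),np.degrees(np.arctan2(*(tip-he)[[1,0]])))
for sn,roi in((s,(255,170,35,50)),(t,(225,190,30,40))):
  for b in blobs(sn,(5,150,100),(15,255,255),roi):
    P=np.array([onz(sn,u,v,.018)[:2] for u,v in b[2]]);c=P.mean(0); w,V=np.linalg.eigh(np.cov(P.T)); print(b[0],c,P.min(0),P.max(0),np.degrees(np.arctan2(V[1,1],V[0,1])))
F=R.from_euler('z',3,degrees=True)
print("expected origin",np.array([.5539,.0531,0])-F.apply([.064,0,0]), "x28:",np.array([.5539,.0531,0])-F.apply([.036,0,0]))
print(row((.518,.0512,.0035),Rt(3,1)))
```

```text
[0.61218199 0.05376094 0.01      ] [0.44361729 0.04779857 0.012     ] 0.16867011543230995 2.0257887866767255
17 [0.4616462  0.04777691] [0.45724186 0.03738618] [0.46458146 0.05611542] 97.71574241661186
112 [0.50493342 0.04937605] [0.47530826 0.03655313] [0.53120088 0.06168253] -175.26278077570964
134 [0.4750399  0.04880203] [0.44273386 0.0377397 ] [0.50413752 0.05902237] -176.25779742502624
expected origin [0.48998771 0.0497505  0.        ] x28: [0.51794934 0.05121591 0.        ]
(array([54.2,  0.1, -1.8]), array([ 0.05, -0.02,  0.  ]))
```

The fork lies flat on the bench with its origin at about (0.489,0.049) and yaw about 3°. In scene the prongs are at (274,230). I take it by the handle.

{"name": "carry_out", "arguments": {"series": [[[20,0.3,-4,0,0,0],[40,0.3,-4,0,0,0],[50,0.3,-4,0,0,0],[54.5,0.3,-4,0,0,0],[54.5,0.3,-4,0,0,0]]]}}

```text
clock: 9.0
tool_pos: [0.52, 0.051, 0.0031]
orientation: [51.5, 90.0, -125.4]
force: [0.1, -0.3, 0.1]
opening: 0.0439
```

{"name": "carry_out", "arguments": {"series": [[[0,0,0,0,0,0],[0,0,0,0,0,0],[0,0,0,0,0,0],[0,0,0,0,0,0],[0,0,0,0,0,0]]], "hand": 1}}

```text
clock: 9.62
tool_pos: [0.5201, 0.0511, 0.0035]
orientation: [-166.0, 90.0, 17.0]
force: [-1.0, 1.0, 5.7]
opening: 0.024
```

Run:
```python
from h import *
state()
```

```text
9.62 tcp [0.5201 0.0511 0.0035] x [ 0.001  0.    -1.   ] yaw_y -86.95 F [-1.   1.   5.7] open 0.024 j [ 27.1  21.2 -33.4   0.  -35.3  65.9]
```

{"name": "carry_out", "arguments": {"series": [[[-5,0,0,0,0,0],[-15,0,0,0,0,0],[-35,0,0,0,0,0],[-60,0,0,0,0,0],[-90,0,0,0,0,0],[-115,0,0,0,0,0],[-120,0,0,0,0,0]]]}}

```text
clock: 10.5
tool_pos: [0.5207, 0.0513, 0.1251]
orientation: [-158.5, 89.8, 24.5]
force: [-0.4, 0.5, -1.9]
opening: 0.0237
```

Run:
```python
from h import *
state()
t=snapshot("top");s=snapshot("scene")
f=lambda u,v,z:onz(t,285+u/10-.45,140+v/10-.45,z)
g=lambda u,v,z:onz(s,140+u/7-.43,190+v/7-.43,z)
a,b=f(336,250,.073),f(341.5,383,.073); print("top",a,b,np.degrees(np.arctan2(*(a-b)[[1,0]])))
# back corners
print("back",f(280,357,.073),f(404,357,.073))
print("scene tab end",g(346,115,.073),"back mid-ish",g(300,150,.073),g(393,150,.073),"tips",g(310,205,.073),g(377,205,.073))
for sn,roi in((t,(265,125,100,80)),(s,(140,190,105,80))):
  for bl in blobs(sn,(17,140,90),(26,255,255),roi,30):
    P=np.array([onz(sn,u,v,.073)[:2] for u,v in bl[2]]); r=cv2.minAreaRect((P*1000).astype(np.float32)); print(P.mean(0),P.min(0),P.max(0),r)
o=get_obs(); F=R.from_euler('z',3,degrees=True)
p=o["tool_pos"]+F.apply([.0905,0,.006]); print(p,proj(s,p),proj(t,p))
crop(s,"pics/c12.png",224,139,100,100,6);crop(s,"pics/c13.png",150,190,75,60,10)
```

```text
10.5 tcp [0.5207 0.0513 0.1251] x [ 0.003  0.001 -1.   ] yaw_y -86.96 F [-0.4  0.5 -1.9] open 0.0237 j [ 27.1  11.5 -26.5   0.  -51.8  65.9]
top [ 0.60380868 -0.18584088  0.073     ] [ 0.56361428 -0.18514898  0.073     ] -0.9861841619019694
back [ 0.57189749 -0.16766344  0.073     ] [ 0.57092467 -0.2038084   0.073     ]
scene tab end [ 0.56275992 -0.18681422  0.073     ] back mid-ish [ 0.57835203 -0.2044858   0.073     ] [ 0.57923344 -0.16735404  0.073     ] tips [ 0.60320866 -0.19927968  0.073     ] [ 0.60384457 -0.17280473  0.073     ]
[ 0.58299771 -0.18586538] [ 0.56606042 -0.20272738] [ 0.60285617 -0.16690853] ((584.3256225585938, -184.56936645507812), (35.49799346923828, 36.28097152709961), 88.42214965820312)
[ 0.58352567 -0.18665608] [ 0.56283089 -0.20502991] [ 0.60366819 -0.16854914] ((583.0990600585938, -187.26055908203125), (40.274173736572266, 36.08590316772461), 2.0688915252685547)
[0.61016901 0.05576753 0.12939832] [277.08174031 209.40596862] [234.67206951 159.30540517]
```

View pics/c12.png

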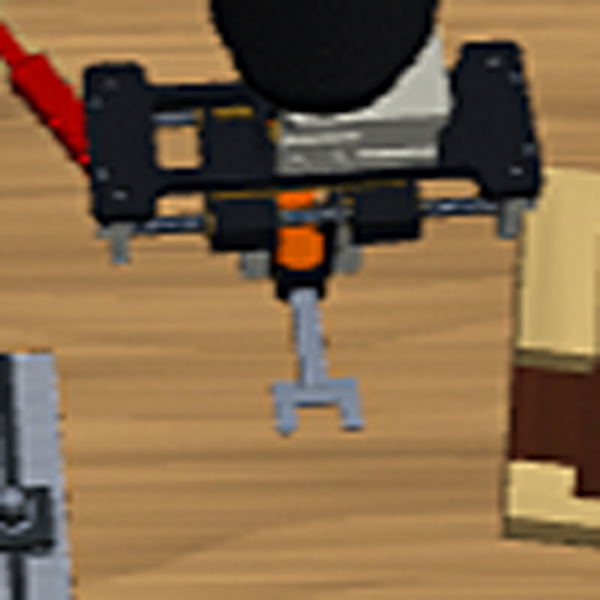

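View pics/c13.png

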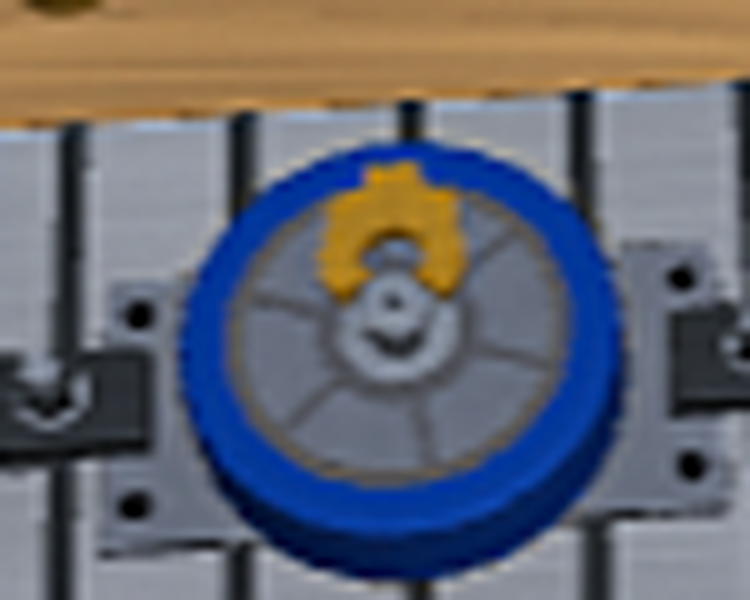

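```bash
cat >> h.py <<'E'
AX=np.array([.6125,-.1828,0]); D=np.array([np.cos(np.radians(3)),np.sin(np.radians(3)),0])
OFF=np.array([.0905,0,.0057])
def tcp_for(s,z,pitch=4,off=OFF):
    F=R.from_euler('ZY',[3,pitch],degrees=True)
    return AX+D*s+np.array([0,0,z])-F.apply(off)
E
python3 - <<'E'
from h import *
print(row(tcp_for(-.085,.13),Rt(3,1,4)),row(tcp_for(-.085,.07),Rt(3,1,4)))
E
```

```text
(array([ -7.4, 238.3,  95.4]), array([ 0.03, -4.04,  0.03])) (array([ 52.6, 238.4,  95.5]), array([ 0.03, -4.04,  0.03]))
```

{"name": "carry_out", "arguments": {"series": [[[-7,20,8,0,-0.4,0],[-7,60,24,0,-1,0],[-7,105,42,0,-1.7,0],[-7,150,60,0,-2.4,0],[-7,190,76,0,-3.2,0],[-7,220,88,0,-3.7,0],[-7,235,94,0,-4,0],[-7,238,95.5,0,-4,0],[-7,238,95.5,0,-4,0]]]}}

```text
clock: 11.72
tool_pos: [0.437, -0.1916, 0.1298]
orientation: [-0.1, 86.0, -177.1]
force: [0.7, -1.0, -0.3]
opening: 0.0235
```

Run:
```python
from h import *
state()
o=get_obs();Rm=R.from_euler('xyz',o["orientation"],degrees=True)
print(row(tcp_for(-.085,.0715),Rt(3,1,4)))
t=snapshot("top");s=snapshot("scene")
F=R.from_euler('ZY',[3,4],degrees=True)
p=o["tool_pos"]+F.apply(OFF); print(p,proj(s,p),proj(t,p))
crop(s,"pics/c14.png",140,150,110,100,7);crop(t,"pics/c15.png",260,110,110,100,7)
```

```text
11.72 tcp [ 0.437  -0.1916  0.1298] x [-0.07  -0.004 -0.998] yaw_y -86.98 F [ 0.7 -1.  -0.3] open 0.0235 j [  0.2   9.3 -28.8   0.2 -55.9  92.7]
(array([57.5,  0.4, -4.1]), array([0.02, 0.02, 0.01]))
[ 0.52751271 -0.1868491   0.12918967] [187.27808266 184.87878053] [323.30947948 185.97935013]
```

View pics/c14.png

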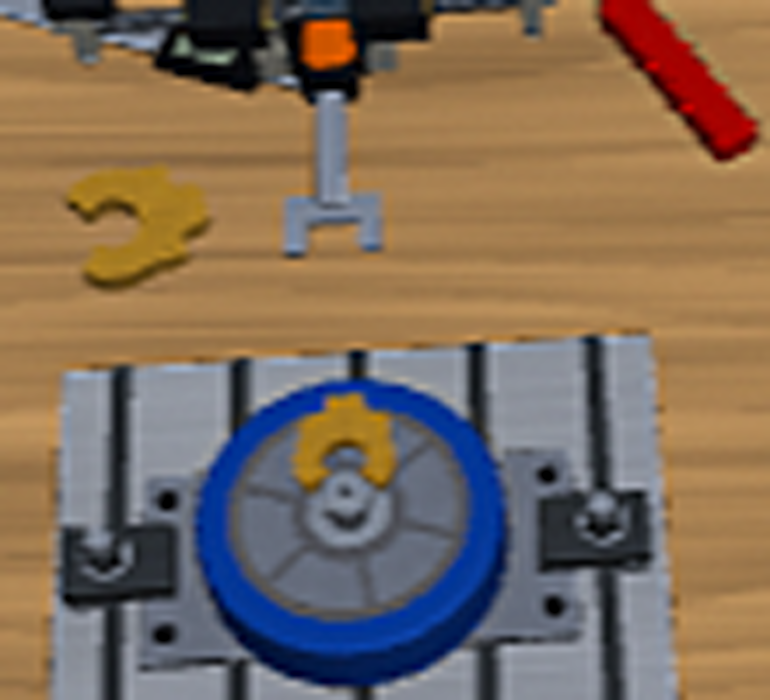

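View pics/c15.png

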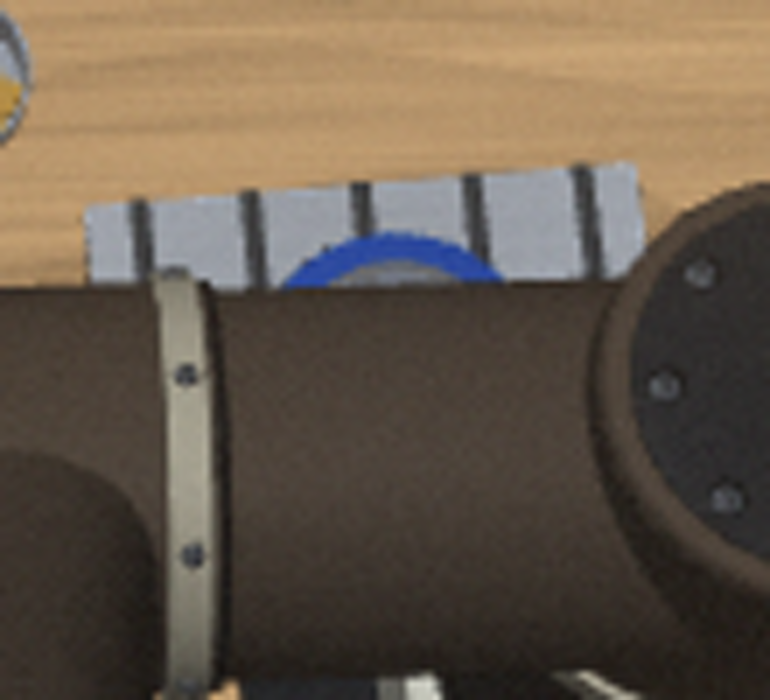

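In scene the prong ends are at (187.3,185.3) against a predicted (187.3,184.9), so the grip is as assumed. I lower the fork behind the clip.

{"name": "carry_out", "arguments": {"series": [[[12,0.4,-1,0,0,0],[30,0.4,-2,0,0,0],[46,0.4,-3,0,0,0],[55,0.4,-4,0,0,0],[57.5,0.4,-4,0,0,0],[57.5,0.4,-4,0,0,0]]]}}

```text
clock: 12.58
tool_pos: [0.4373, -0.1921, 0.0725]
orientation: [0.1, 86.0, -176.9]
force: [-0.7, -0.1, -1.3]
opening: 0.0238
```

Run:
```python
from h import *
state()
zs=[]
s=snapshot("scene")
for i in range(3): snapshot("scene"); zs.append(get_obs()["tool_pos"])
print(np.array(zs).round(4))
o=get_obs();o["tool_pos"]=np.mean(zs,0)
print(row(tcp_for(-.05,.0703),Rt(3,1,4),o),row(tcp_for(-.02,.0703),Rt(3,1,4),o))
F=R.from_euler('ZY',[3,4],degrees=True)
p=o["tool_pos"]+F.apply(OFF); print(p,proj(s,p))
crop(s,"pics/c16.png",150,180,80,70,10)
```

```text
12.57 tcp [ 0.4373 -0.1921  0.0725] x [-0.07  -0.004 -0.998] yaw_y -86.95 F [-0.7 -0.1 -1.3] open 0.0238 j [  0.1  13.6 -32.6   0.3 -47.8  92.7]
[[ 0.4375 -0.1922  0.0728]
 [ 0.4375 -0.1922  0.0729]
 [ 0.4374 -0.1922  0.0729]]
(array([ -0.4,  -0.2, -34.7]), array([ 0.04, -0.06, -0.01])) (array([ -2.5,  -0.2, -64.6]), array([ 0.04, -0.06, -0.01]))
[ 0.52801462 -0.18744786  0.07225571] [189.33018162 195.50937745]
```

View pics/c16.png

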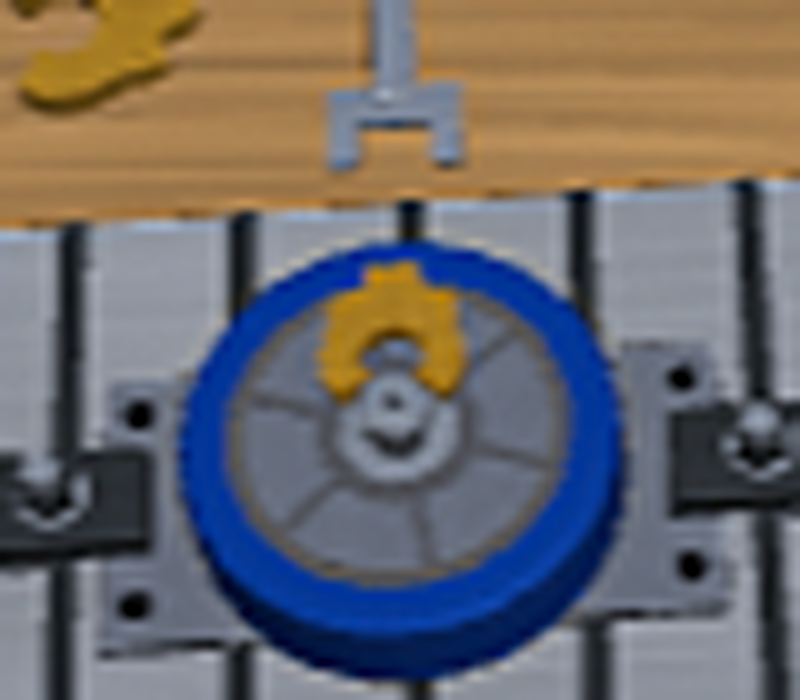

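{"name": "carry_out", "arguments": {"series": [[[-0.1,-0.2,-8,0,0,0],[-0.2,-0.2,-20,0,0,0],[-0.3,-0.2,-30,0,0,0],[-0.4,-0.2,-35,0,0,0],[-0.4,-0.2,-38,0,0,0],[-0.4,-0.2,-38,0,0,0]]]}}

```text
clock: 13.52
tool_pos: [0.4749, -0.1899, 0.07]
orientation: [-0.1, 86.0, -177.0]
force: [-0.5, -0.8, -1.9]
opening: 0.0235
```

Run:
```python
from h import *
state()
s=snapshot("scene");o=get_obs()
print(row(tcp_for(-.02,.0703),Rt(3,1,4)))
F=R.from_euler('ZY',[3,4],degrees=True)
p=o["tool_pos"]+F.apply(OFF); print(p,(p-AX)@D,proj(s,p))
crop(s,"pics/c17.png",160,190,60,50,13)
```

```text
13.53 tcp [ 0.4749 -0.1899  0.07  ] x [-0.07  -0.004 -0.998] yaw_y -86.97 F [-0.5 -0.8 -1.9] open 0.0235 j [  0.4  16.7 -28.5   0.2 -48.9  92.5]
(array([ -2.8,   0.1, -27.2]), array([0.03, 0.02, 0.  ]))
[ 0.56526895 -0.18519249  0.06944416] -0.0472915345203757 [189.67576786 207.37516565]
```

View pics/c17.png

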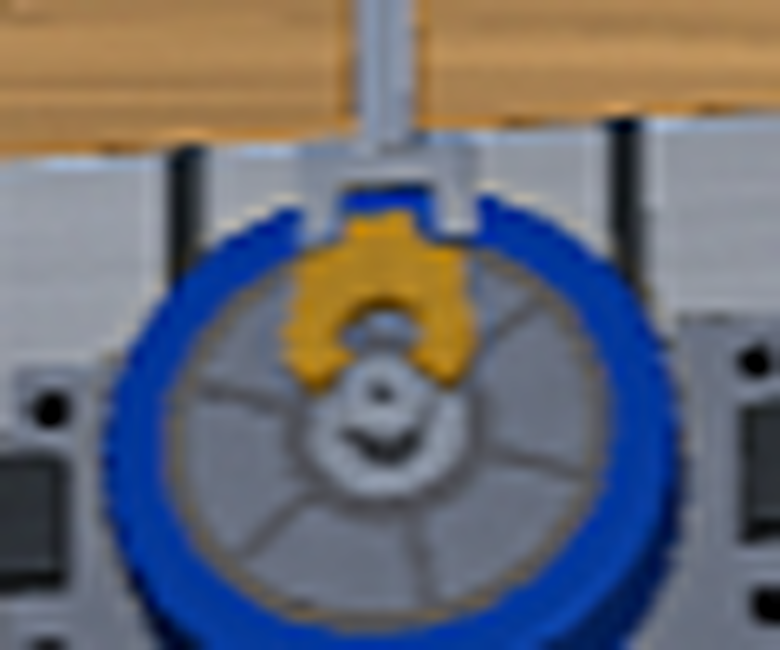

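The prongs straddle the tab: prong ends at crop (322,240) and (455,235), tab between 350 and 415. I push slowly.

{"name": "carry_out", "arguments": {"series": [[[-1.2,0,-3,0,0,0],[-1.3,0,-6,0,0,0],[-1.5,0,-8,0,0,0],[-1.6,0,-10,0,0,0],[-1.7,0,-12,0,0,0],[-1.9,0,-14,0,0,0],[-1.9,0,-14,0,0,0]]]}}

```text
clock: 14.45
tool_pos: [0.488, -0.1892, 0.0708]
orientation: [-0.2, 85.9, -177.2]
force: [-4.1, 0.5, -1.2]
opening: 0.0235
```

Run:
```python
from h import *
state()
s=snapshot("scene");o=get_obs()
print(row(tcp_for(-.02,.0703),Rt(3,1,4)))
F=R.from_euler('ZY',[3,4],degrees=True)
p=o["tool_pos"]+F.apply(OFF); print(p,(p-AX)@D,proj(s,p))
crop(s,"pics/c18.png",160,190,60,50,13)
```

```text
14.45 tcp [ 0.488  -0.1892  0.0708] x [-0.072 -0.004 -0.997] yaw_y -86.97 F [-4.1  0.5 -1.2] open 0.0235 j [  0.4  17.6 -26.8   0.2 -49.6  92.4]
(array([ -1.1,   0.1, -13.9]), array([0.03, 0.1 , 0.01]))
[ 0.57862109 -0.18443628  0.07018137] -0.03391811579960082 [189.71539809 211.41133197]
```

View pics/c18.png

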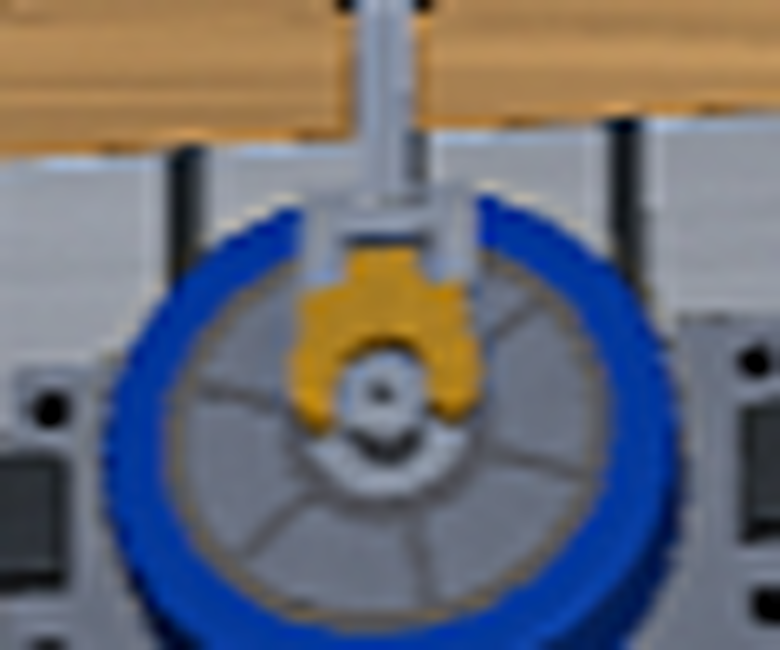

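The clip moves squarely with the prongs and its tips are at the axle; the force is 4 N. I push on.

{"name": "carry_out", "arguments": {"series": [[[-0.1,0,-2,0,0,0],[-0.3,0,-4,0,0,0],[-0.4,0,-6,0,0,0],[-0.6,0,-8,0,0,0],[-0.7,0,-10,0,0,0],[-0.9,0,-12,0,0,0],[-0.9,0,-13,0,0,0]]]}}

```text
clock: 15.38
tool_pos: [0.4996, -0.1886, 0.0705]
orientation: [-0.3, 85.7, -177.3]
force: [-9.0, -0.9, 2.1]
opening: 0.0239
```

Run:
```python
from h import *
state()
s=snapshot("scene");o=get_obs()
print(row(tcp_for(-.02,.0703),Rt(3,1,4)))
F=R.from_euler('ZY',[3,4],degrees=True)
p=o["tool_pos"]+F.apply(OFF); print(p,(p-AX)@D,proj(s,p))
crop(s,"pics/c19.png",160,190,60,50,13)
```

```text
15.38 tcp [ 0.4996 -0.1886  0.0705] x [-0.074 -0.003 -0.997] yaw_y -87.0 F [-9.  -0.9  2.1] open 0.0239 j [  0.5  18.6 -25.4   0.2 -50.3  92.4]
(array([-0.6,  0.1, -2.3]), array([-0.  ,  0.28,  0.02]))
[ 0.59014975 -0.18391689  0.06990485] -0.022378075313082866 [189.73776113 215.08972093]
```

View pics/c19.png

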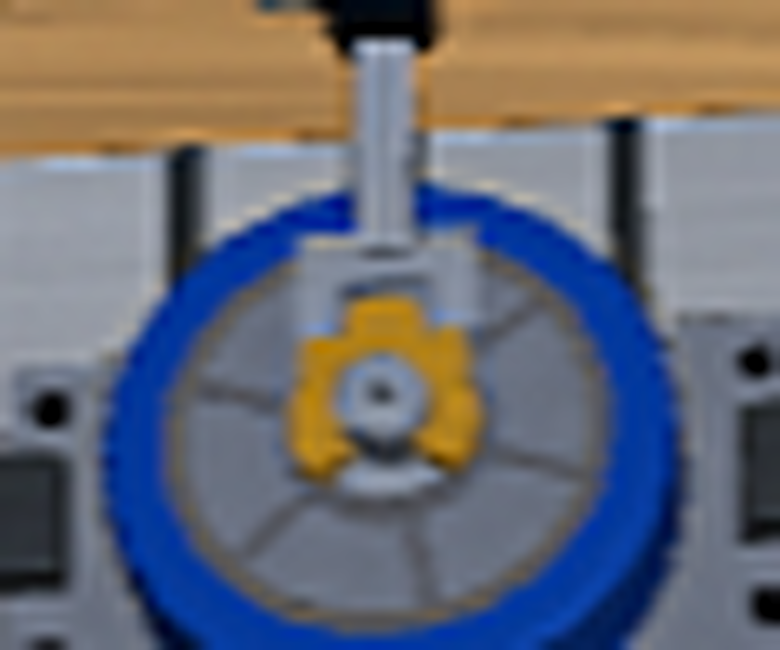

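{"name": "carry_out", "arguments": {"series": [[[0,0,-1,0,0,0],[-0.1,0,-2,0,0,0],[-0.1,0,-2,0,0,0]]]}}

```text
clock: 15.8
tool_pos: [0.4997, -0.1886, 0.0701]
orientation: [-0.6, 85.5, -177.6]
force: [-12.3, -0.4, 3.1]
opening: 0.0238
```

Run:
```python
from h import *
state()
o=get_obs()
F=R.from_euler('ZY',[3,4],degrees=True)
p=o["tool_pos"]+F.apply(OFF); print(p,(p-AX)@D)
```

```text
15.8 tcp [ 0.4997 -0.1886  0.0701] x [-0.078 -0.003 -0.997] yaw_y -87.04 F [-12.3  -0.4   3.1] open 0.0238 j [  0.5  18.8 -25.2   0.2 -50.5  92.4]
[ 0.59026294 -0.18387572  0.06947765] -0.02226288813745641
```

{"name": "carry_out", "arguments": {"series": [[[0,0,-2,0,0,0],[-0.1,0,-4,0,0,0],[-0.2,0,-4,0,0,0]]]}}

```text
clock: 16.18
tool_pos: [0.5001, -0.1884, 0.0689]
orientation: [-1.2, 85.2, -178.2]
force: [-20.0, -1.3, 2.7]
opening: 0.0238
```

Run:
```python
from h import *
state()
s=snapshot("scene");o=get_obs()
F=R.from_euler('ZY',[3,4],degrees=True)
p=o["tool_pos"]+F.apply(OFF); print(p,(p-AX)@D,proj(s,p))
crop(s,"pics/c20.png",160,190,60,50,13)
for bl in blobs(s,(17,140,90),(26,255,255),(160,200,60,40),20):
    P=np.array([onz(s,u,v,.073)[:2] for u,v in bl[2]]); print(bl[0],P.mean(0),P.min(0),P.max(0))
```

```text
16.18 tcp [ 0.5001 -0.1884  0.0689] x [-0.084 -0.003 -0.996] yaw_y -87.1 F [-20.   -1.3   2.7] open 0.0238 j [  0.5  19.1 -24.9   0.1 -50.8  92.3]
[ 0.59066101 -0.18367234  0.06828044] -0.02185471066402183 [189.88122621 215.5213784 ]
99 [ 0.60487507 -0.18426457] [ 0.58501171 -0.20406921] [ 0.62536152 -0.16512812]
```

View pics/c20.png

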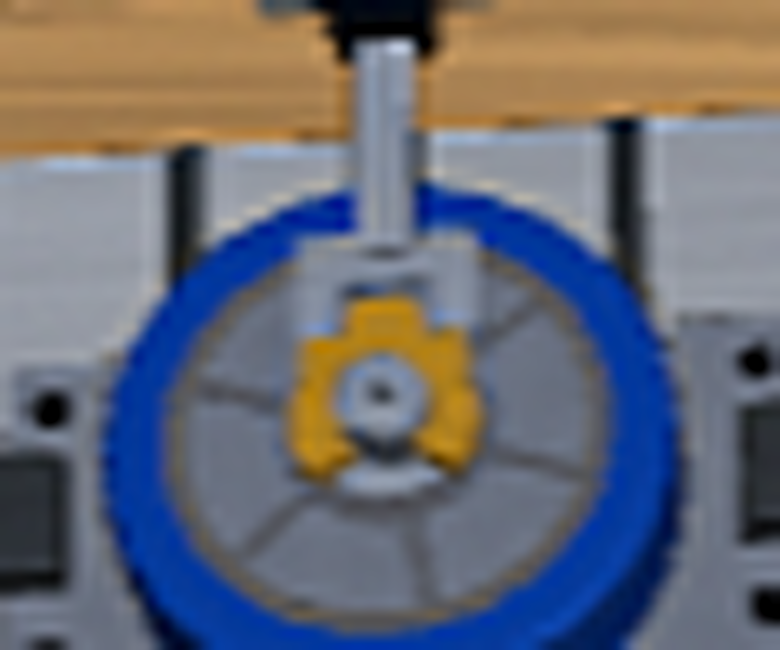

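The clip has stopped hard: force rose from 9 to 20 N with no motion in the picture. It travelled about 21 mm. I back off along the same way.

{"name": "carry_out", "arguments": {"series": [[[0.2,0,3,0,0,0],[0.3,0,7,0,0,0],[0.3,0,12,0,0,0],[1,0,22,0,0,0],[2,0,36,0,0,0],[3,0,52,0,0,0],[4,0,66,0,0,0],[4,0,72,0,0,0]]]}}

```text
clock: 17.23
tool_pos: [0.4349, -0.1921, 0.0722]
orientation: [-0.0, 86.0, -177.0]
force: [-0.2, -0.1, -1.4]
opening: 0.0236
```

Run:
```python
from h import *
state()
s=snapshot("scene");o=get_obs()
F=R.from_euler('ZY',[3,4],degrees=True)
p=o["tool_pos"]+F.apply(OFF); print(p,(p-AX)@D,proj(s,p))
crop(s,"pics/c21.png",160,180,60,60,10)
for bl in blobs(s,(17,140,90),(26,255,255),(160,200,60,40),20):
    P=np.array([onz(s,u,v,.073)[:2] for u,v in bl[2]]); print(bl[0],P.mean(0),P.min(0),P.max(0))
print(row((.5201,.051,.125),Rt(3,1,0)))
```

```text
17.23 tcp [ 0.4349 -0.1921  0.0722] x [-0.07  -0.004 -0.998] yaw_y -86.98 F [-0.2 -0.1 -1.4] open 0.0236 j [  0.1  13.4 -32.9   0.3 -47.7  92.7]
[ 0.52524954 -0.18735396  0.07161525] -0.08736922427383352 [189.42898848 194.7897468 ]
100 [ 0.60468274 -0.1840862 ] [ 0.58501171 -0.20406921] [ 0.62536152 -0.16512812]
(array([ -59.4, -238.3,  -94.2]), array([0.02, 4.  , 0.01]))
```

View pics/c21.png

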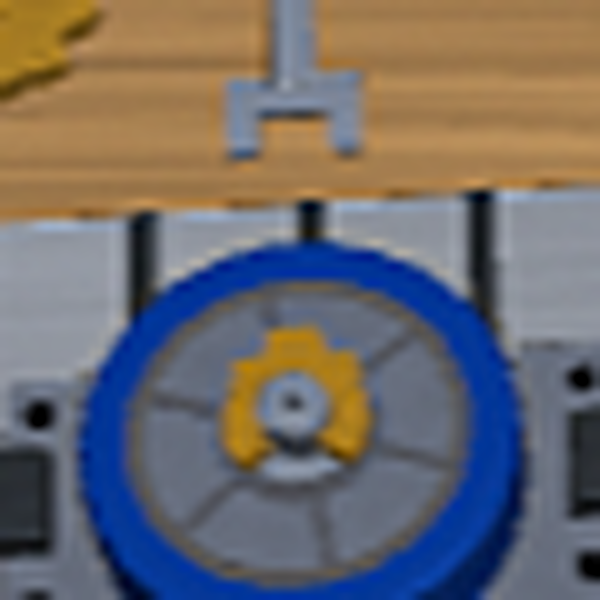

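The clip is home. It is centred round the axle, its tab end at x 0.585 puts the centre at 0.614, and the axle is at 0.6125. I bring the fork back to its clear spot.

{"name": "carry_out", "arguments": {"series": [[[-15,0,1,0,0,0],[-40,-8,-3,0,0.3,0],[-55,-35,-13,0,0.8,0],[-59,-80,-32,0,1.5,0],[-59,-125,-50,0,2.3,0],[-59,-170,-67,0,3,0],[-59,-208,-82,0,3.6,0],[-59,-230,-91,0,4,0],[-59,-238,-94,0,4,0],[-59,-238,-94,0,4,0]]]}}

```text
clock: 18.52
tool_pos: [0.5215, 0.0511, 0.1247]
orientation: [-174.4, 90.0, 8.6]
force: [0.6, 0.4, -2.4]
opening: 0.0237
```

Run:
```python
from h import *
state()
s=snapshot("scene");o=get_obs()
F=R.from_euler('ZY',[3,0],degrees=True)
p=o["tool_pos"]+F.apply(OFF); print(p,proj(s,p))
print(row((.52,.051,.0038),Rt(3,1,0)))
crop(s,"pics/c22.png",224,139,100,100,6)
```

```text
18.52 tcp [0.5215 0.0511 0.1247] x [ 0.  0. -1.] yaw_y -86.92 F [ 0.6  0.4 -2.4] open 0.0237 j [ 27.1  11.7 -26.3   0.  -52.   66. ]
[0.61152862 0.05529223 0.13026633] [276.95410155 209.70196254]
(array([120.8,  -0.5,   1.1]), array([ 0.04,  0.01, -0.  ]))
```

View pics/c22.png

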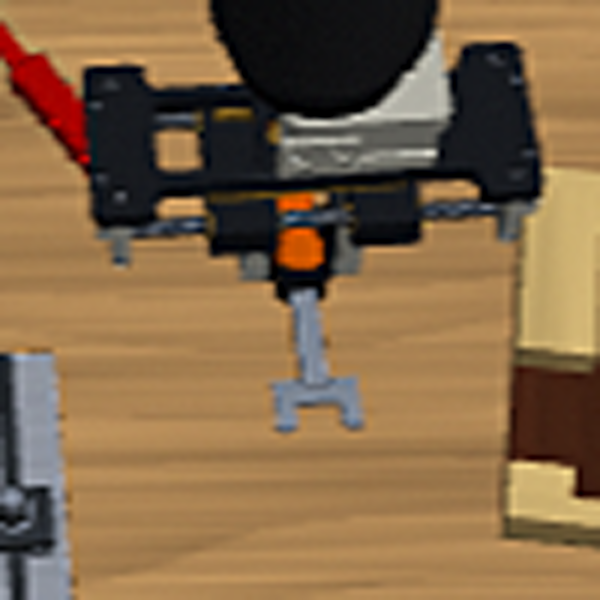

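The prongs are at crop (319,428), as after the first lift, so there has been no slip. I lower the fork.

{"name": "carry_out", "arguments": {"series": [[[15,0,0,0,0,0],[40,0,0,0,0,0],[70,0,0,0,0,0],[95,0,0,0,0,0],[110,0,0,0,0,0],[116,0,0,0,0,0],[118.5,0,0,0,0,0],[119.5,0,0,0,0,0],[119.5,0,0,0,0,0]]]}}

```text
clock: 19.7
tool_pos: [0.5215, 0.0509, 0.0054]
orientation: [-165.9, 89.9, 17.2]
force: [-0.2, -0.9, 0.1]
opening: 0.0236
```

Run:
```python
from h import *
state()
```

```text
19.7 tcp [0.5215 0.0509 0.0054] x [ 0.001  0.    -1.   ] yaw_y -86.95 F [-0.2 -0.9  0.1] open 0.0236 j [ 27.1  21.1 -33.2   0.  -35.6  66. ]
```

{"name": "carry_out", "arguments": {"series": [[[0.7,0,0,0,0,0],[1.3,0,0,0,0,0],[1.3,0,0,0,0,0]]]}}

```text
clock: 20.08
tool_pos: [0.5218, 0.051, 0.0039]
orientation: [-166.5, 89.9, 16.5]
force: [1.8, -0.8, 2.7]
opening: 0.0238
```

Run:
```python
from h import *
state()
```

```text
20.07 tcp [0.5218 0.051  0.0039] x [ 0.001  0.    -1.   ] yaw_y -86.95 F [ 1.8 -0.8  2.7] open 0.0238 j [ 27.1  21.3 -33.2   0.  -35.4  66. ]
```

{"name": "carry_out", "arguments": {"series": [[[0.5,0,0,0,0,0],[0.5,0,0,0,0,0]]]}}

```text
clock: 20.32
tool_pos: [0.5218, 0.0511, 0.0035]
orientation: [-166.9, 89.9, 16.2]
force: [1.7, -1.3, 5.4]
opening: 0.0238
```

{"name": "carry_out", "arguments": {"series": [[[0,0,0,0,0,0],[0,0,0,0,0,0],[0,0,0,0,0,0],[-10,0,0,0,0,0],[-30,0,0,0,0,0],[-60,0,0,0,0,0],[-95,0,0,0,0,0],[-120,0,0,0,0,0],[-130,0,0,0,0,0]]], "hand": 0}}

```text
clock: 21.45
tool_pos: [0.5219, 0.0511, 0.1351]
orientation: [-159.0, 89.8, 24.0]
force: [0.5, 0.6, -0.7]
opening: 0.0437
```

{"name": "carry_out", "arguments": {"series": [[[-5,-20,3,0,0,0],[-15,-60,10,0,0,0],[-25,-105,17,0,0,0],[-30,-150,24,0,0,0],[-30,-190,30,0,0,0],[-30,-225,35,0,0,0],[-30,-240,38,0,0,0],[-30,-240,38,0,0,0]]]}}

```text
clock: 22.45
tool_pos: [0.47, 0.2888, 0.1624]
orientation: [42.3, 89.9, -134.6]
force: [-0.1, -0.2, 0.5]
opening: 0.0437
```

Run:
```python
from h import *
state()
s=snapshot("scene");t=snapshot("top")
cv2.imwrite("pics/sf.png",s["color"][:,:,::-1]);cv2.imwrite("pics/tf.png",t["color"][:,:,::-1])
crop(s,"pics/c23.png",230,150,80,90,6);crop(t,"pics/c24.png",270,125,90,80,8)
```

```text
22.45 tcp [0.47   0.2888 0.1624] x [-0.001 -0.001 -1.   ] yaw_y -86.89 F [-0.1 -0.2  0.5] open 0.0437 j [ 51.9  12.  -20.1  -0.  -57.9  41.2]
```

View pics/sf.png

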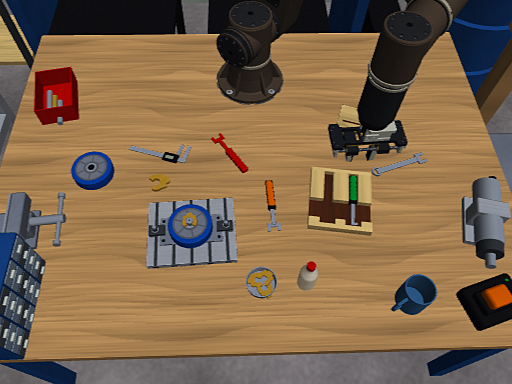

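View pics/tf.png

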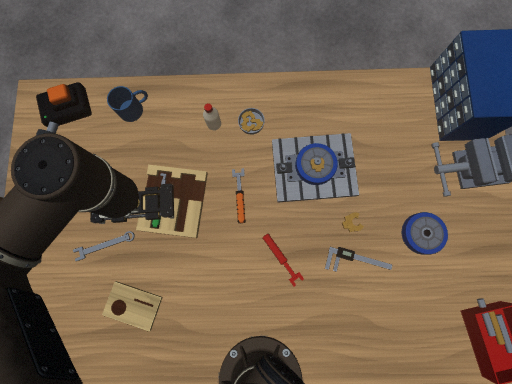

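View pics/c23.png

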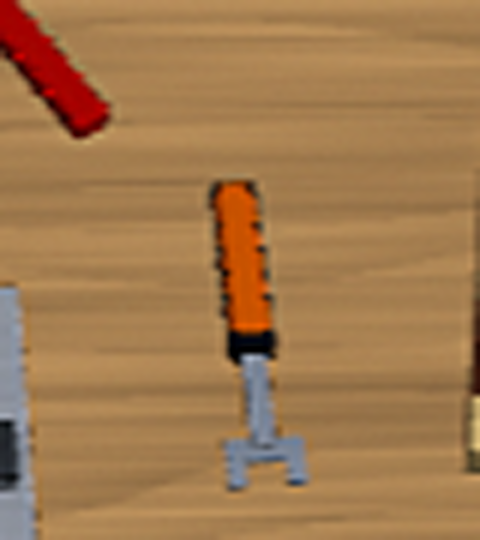

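View pics/c24.png

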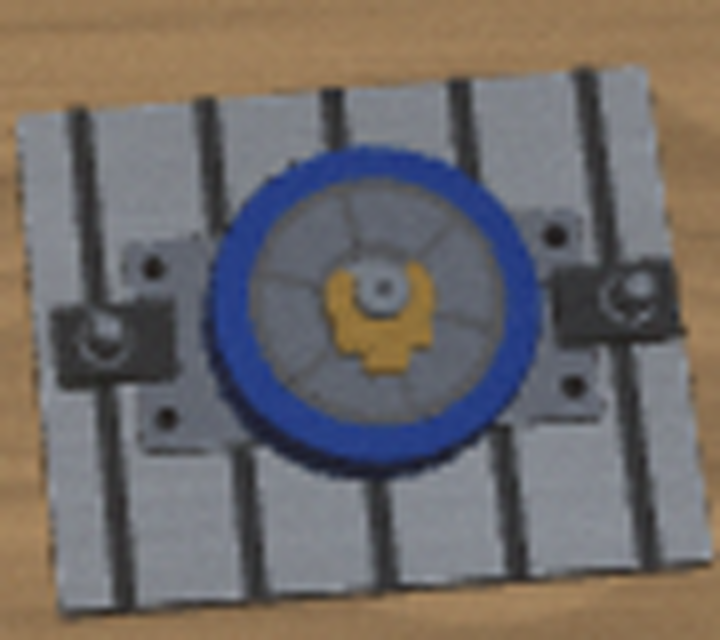

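Run:
```python
from h import *
t=snapshot("top")
P=onz(t,270+386/8-.44,125+374/8-.44,.073); print(P,(P-AX)@D)
for b in blobs(t,(17,140,90),(26,255,255),(265,125,100,80),20):
    Q=np.array([onz(t,u,v,.073)[:2] for u,v in b[2]]); print(b[0],Q.mean(0),Q.min(0),Q.max(0))
state(); close_job()
```

```text
[ 0.58335084 -0.18367773  0.073     ] -0.029155151219125493
84 [ 0.60229149 -0.18251242] [ 0.58713376 -0.20089197] [ 0.62357591 -0.16494942]
22.6 tcp [0.4705 0.2875 0.1628] x [-0. -0. -1.] yaw_y -87.0 F [ 0.2 -0.3  0.3] open 0.0439 j [ 51.8  12.  -20.2  -0.  -57.9  41.2]
the job is handed in; nothing more can be done
```

The clip is snapped fully home and the fork is back on the bench. I handed the job in at 22.6 s.

I lifted the orange fork out of the tray by its neck, laid it flat on the bench and took it again by the handle. I then pushed the clip along the station's axis with the prongs either side of its tab, so the fingers never touched it. Afterwards I backed off, set the fork down flat on the same clear spot, and moved the open gripper away.

**Clip:**
- The push force rose from 9 to 20 N with no further movement in the picture, so the clip was against its hard stop.
- In the top view the tab end lies 29.2 mm from the axle's axis; it should be 29 mm.
- The scene view put the clip's centre about 1.5 mm past the axis, which is within the 2 mm calibration. The fork tip's computed position came out about 2 mm short of nominal.

**Fork:** it lies flat and the same way up, and I felt contact with the bench before letting go.

**Other tools and parts:** I judged these by eye in both final pictures, and all look unmoved. In the top view the hook is partly hidden by the gripper, but the scene view shows it still in its pocket.

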